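Push the tray of wet slides home in its drying bay

ROBOT

A 6-joint arm with a two-finger parallel gripper is mounted at the origin on the work surface. World frame = base frame: x ahead of the robot, y to its left, z up, the work surface at z = 0. Lengths are in m, angles in degrees, forces in N, time in s.
With the tool pointing down it reaches from about 0.4 to 0.925 m from the base axis. Payload 3.4 kg.
Tool frame: the origin (TCP) lies at the very end of the fingers, on their centre line; the grasp point (between the pads) lies 19 mm behind it (r.grip_point_offset is the distance from the TCP to the grasp point, in m); z points along the fingers, y is the line along which they close (so a half turn about z gives the same grasp; the last joint's range is limited). The gripper opens to 85 mm and grips with 20 to 120 N. Pads are 22 mm wide; open, the fingers measure 114 mm over their backs; the gripper's body (76 mm by 85 mm) begins 54 mm behind the grasp point. The pads swing forward as they close: fully open they stand 13 mm farther back than shut.
Start: joints at [62.768, 17.578, 86.31, -0, 76.112, -4.211], TCP at [0.225, 0.529, 0.231] pointing down, gripper open.
Joint ranges: [-179.03, 179.03], [-60, 130.46], [8.19, 133.38], [-81.62, 261.62], [5.75, 156.47], [-153.77, 153.77]. Speed limits (degrees/s): [147.25, 147.25, 180, 180, 180, 180].

INTERFACE

Orientations are given as a 3x3 rotation matrix whose columns are the frame's x, y, z axes.
In Python, from rig import sense, cams, job, spotter, r gives the robot as it stands.
- The arm moves only by the tool apply_moves, never from a script. Its argument "commands" is a list of rows, each a list of 3 entries, a list of its own where there are three numbers: the opening, from 0 (shut) to 1 (fully open), then the shift along the tool's x, y, z scaled (see below), then the turn about the tool's z scaled (see below). In form: [[grip, [x, y, z], twist], ...]. A call has 1 to 10 rows; each row shifts and turns the commanded pose from where the row before left it, along the tool's axes as they then stand; what a row does not reach is not made up. The controller multiplies each number of a shift by 0.025 m and each number of a turn by 90 degrees. A row lasts 1/10 s, in which the tool goes at most 50 mm and 8.59 degrees, less where a joint would pass 70% of its speed; a pose out of reach is approached as far as the arm can. A call with a number of a shift or a turn outside -1 to 1 is refused whole. A call with a gripper value outside its range is refused whole. The fingers move at their own pace and stop on an object; the grip force is fixed at half the most. Time passes only in rows, so rows that do not move let the fingers close. It gives the time, the measured TCP pose, the force, the opening and the grip force at its end, in the units of the state.
- sense(): the state, without advancing time (a new reading comes with each control period).
- cams.snapshot(name): name is "side" or "top"; returns a dict with "color" (400x640x3 uint8, red, green, blue), "range_z" (400x640 float32, m along the optical axis (not along the pixel's ray), 0 where there is no reading), "vertical_fov" (degrees; the focal length in pixels is half the picture's height over the tangent of half this angle, whatever the lens; pixels are square), "cx", "cy" (the principal point, pixels), "view" (4x4, takes a point from world to camera coordinates). Camera axes: x right, y up, looking along -z (the intrinsics and any distortion apply to the point x, -y, -z); pixel columns grow to the right and rows downward; lengths in m; the calibration is good to about 2 mm. A picture is of the moment at which its call begins.
- job.finish_job(): hands the job in; it is judged then, once.
Trained networks look in the newest picture that a camera, given by its name, has taken for a name from the list of things; names that differ only in an ending like _2 or _b are one class to them, and where a whole thing is asked for, a point or a joint stands for the part that bears it (a point fixed in the world has none). Each returns a list of dicts, best first, with "conf" (0 to 1); they miss things now and then, are a little off and sometimes report something else, mostly with a low value. They report only what shows in the picture. A call takes as long as a camera call.
- spotter.find_in(camera, target): "location" ([column, row] in pixels, amid what is visible of it).
- spotter.landmark_of(camera, target): "location" ([column, row] in pixels: a listed point, or the origin of a listed thing).
The state is a dict: "time": time; "joint_pos": joint angles; "dq": joint speeds; "joint_torque": joint torques, N m; "eef_pos": TCP position; "ee_rot": TCP orientation; "force": force on the tool from outside, world axes, zero at the start; "torque": the same for the moment, N m; "gripper_width": finger opening in m; "gripper_force": force on a finger pad.
Only numpy, scipy, OpenCV 4.12 (cv2) and the standard library are available. Lean on these libraries where they do the work, as an engineer would, in place of code of your own. Each camera call takes 0.05 s, during which the arm holds its last target. There are 200 camera calls.

TASK

The aluminium tray with four freshly mounted slides has to go into the drying rack. Push it across the bench, flat on the steel and without lifting it, into the one of the three bays that was made for its length, until it is fully home and square against the bay's black stop; push gently, the slides are still wet. Leave the other things on the bench where they are.

Things in the scene. Friction and masses are not known exactly. Their poses are not given: they have to be found in the camera images.
- tray: Open aluminium tray, 85 mm (its x) by 116 mm (its y, the length) by 18 mm high, walls and floor 3 mm thick, with four glass slides fixed side by side in it; 0.26 to 0.49 kg. Origin: centre of its underside. It starts flat on the bench in front of the rack, its +x side facing the rack within about 18 degrees, and goes in +x side first.
- rack: Fixed aluminium bar, 30 x 540 x 24 mm, long side along y, origin under its centre. The three bays stand along its -x side, in changing order, and open to -x. Across each bay is a black stop, 15 mm high, clamped with its face anywhere from 45 to 70 mm beyond the bay's origin; its place is not reported. With the tray home, its rear side is 15 to 40 mm in front of the bay's origin.
- bay3: Fixed narrow bay, clear width 94 mm, for three-slide trays: too narrow for this tray. Otherwise like bay4.
- bay4: Fixed middle-sized bay, clear width 122 mm, for this 116 mm tray. Two smooth grey rails 15 mm high, 8 mm thick, stand on the bench (no floor) from the bay's x = 0 to 105 mm; their mouths flare towards -x over another 20 mm (about 9 mm wider on each side there). Origin: on the bench midway between the rails, where the straight part begins; +x leads into the bay.
- bay5: Fixed wide bay, clear width 150 mm, for five-slide trays: too wide for this tray. Otherwise like bay4.
- pin4 (a joint): Light spring pin (steel, 10 mm diameter, axis 9.5 mm above the bench) in the middle of the face of bay4's stop. 0: sticks out 8 mm towards the mouth; 0.008 m: flush with the stop's face, the tray is fully home. Its spring is too weak (under 0.3 N) to move the tray.
- dropper: Bystander: amber dropper bottle, 38 mm diameter, 93 mm high, origin under its centre.
- tape: Bystander: roll of tape lying flat, 84 mm outside diameter, 19 mm high, origin under its centre.
- slidebox: Bystander: open green plastic box, 160 x 90 x 30 mm, origin under its centre.
- stain_jar: Bystander: glass staining cup, 60 mm diameter, 60 mm high, origin under its centre.

How it is judged (in metres and radians):
At the end, for the whole second after the job is handed in: The tray lies flat and at rest between the rails of the middle-sized (122 mm) bay, no more than 2 mm from being fully home against the black stop (the spring pin pushed in at least 6 of its 8 mm), within 6 mm of the bay's centre line and square to the bay within 0.05 rad (3 degrees) (value of joint pin4 above 0.006 m and y of tray in the frame of bay4 between -0.006 and 0.006 m and x of tray in the frame of bay4 between -0.003 and 0.034 m and angle between the x axis of tray and the x axis of bay4, either way round below 0.05 rad and height (world z) of tray below 0.003 m and angle between tray's own z axis and vertical below 0.04 rad and linear speed of tray below 0.01 m/s); the robot touches nothing.
It fails at once if the tray is pushed too hard: more than 25 N between the fingers and the tray (contact force between tray and the fingers above 25 N).
It fails at once if the tray is rammed or jammed: more than 25 N between the tray and the bay with its rails, stop and pin (contact force between tray and bay4 above 25 N).
It fails at once if the tray is lifted: its underside's centre more than 8 mm above the bench (height (world z) of tray above 0.008 m).
It fails at once if the tray is tipped by more than 0.12 rad (7 degrees) (angle between tray's own z axis and vertical above 0.12 rad).
It fails at once if a bystander (dropper bottle, roll of tape, green box or staining cup) is moved by more than 20 mm (distance of any of dropper, tape, slidebox, stain_jar from where it was at the start of the episode above 0.02 m).
It also fails if it takes over 51 s, if anything falls off the work surface, if the arm or the gripper's body presses on something with over 40 N, if the wrist force passes 120 N, or if a joint passes its speed limit or range.

## Working session

There is one attempt and no reset: what is moved stays moved. The work goes in short steps, Python scripts to look and compute and a tool call to move; the robot and the scene stay as the last step left them, time stands still between calls to the robot, and variables do not carry over. Pictures are saved under pics/ and viewed, at most 10 in all, crops included, and the job is handed in when it is done.

Besides the shell and the picture viewer there is one more tool, called after "Request:" as a command line: name --argument value ..., lists and objects as JSON in quotes. apply_moves: Moves the arm, as the interface text tells. Shifts and turns lie within -1 to 1; 1 stands for 0.025 m of shift or 90 degrees of turn. Its arguments: {"type":"object","properties":{"commands":{"type":"array"}},"required":["commands"]}

```bash
mkdir -p pics; cat > h.py <<'E'
import numpy as np, cv2
from rig import sense, cams, job, spotter, r
def snap(n):
    s=cams.snapshot(n); return s
def world(s):
    H,W=s["range_z"].shape; f=H/2/np.tan(np.radians(s["vertical_fov"])/2)
    v,u=np.mgrid[:H,:W]; d=s["range_z"]
    P=np.stack([(u-s["cx"])*d/f,-(v-s["cy"])*d/f,-d,np.ones_like(d)],-1)
    return (P@np.linalg.inv(s["view"]).T)[...,:3]
E
python3 - <<'E'
from h import *
for n in ("top","side"):
    s=snap(n); w=world(s); np.savez(f"{n}0.npz",w=w,c=s["color"],d=s["range_z"])
    cv2.imwrite(f"pics/{n}0.png",s["color"][...,::-1])
    print(n,[k for k in s if k not in("color","range_z")],s["vertical_fov"],s["cx"],s["cy"],np.round(s["view"],3).tolist())
    for t in("tray","rack","bay3","bay4","bay5","pin4","dropper","tape","slidebox","stain_jar"):
        for m in(spotter.find_in,spotter.landmark_of):
            o=m(n,t)[:2]
            print(t,m.__name__,[(round(x["conf"],2),np.round(x["location"]).tolist(),np.round(w[int(x["location"][1]),int(x["location"][0])],3).tolist()) for x in o])
print(sense())
E
```

```text
top ['vertical_fov', 'cx', 'cy', 'view'] 45.356464006400394 321.13773861072895 189.66522903429492 [[0.015, -1.0, -0.002, -0.018], [0.998, 0.015, 0.065, -0.591], [-0.065, -0.003, 0.998, -1.165], [0.0, 0.0, 0.0, 1.0]]
tray call [(0.85, [296.0, 210.0], [0.541, 0.053, 0.005])]
tray call [(0.71, [296.0, 210.0], [0.541, 0.053, 0.005])]
rack call [(0.56, [306.0, 117.0], [0.772, 0.031, 0.023])]
rack call [(0.76, [307.0, 120.0], [0.766, 0.031, 0.026])]
bay3 call [(0.98, [381.0, 140.0], [0.721, -0.157, 0.017]), (0.78, [303.0, 144.0], [0.705, 0.04, 0.017])]
bay3 call []
bay4 call [(0.98, [381.0, 140.0], [0.721, -0.157, 0.017]), (0.78, [303.0, 144.0], [0.705, 0.04, 0.017])]
bay4 call []
bay5 call [(0.98, [381.0, 140.0], [0.721, -0.157, 0.017]), (0.78, [303.0, 144.0], [0.705, 0.04, 0.017])]
bay5 call []
pin4 call [(0.38, [307.0, 116.0], [0.774, 0.028, 0.027])]Traceback (most recent call last):
  File "<stdin>", line 8, in <module>
ValueError: it knows: bay, dropper, rack, slidebox, stain_jar, tape, tray
```

View pics/top0.png

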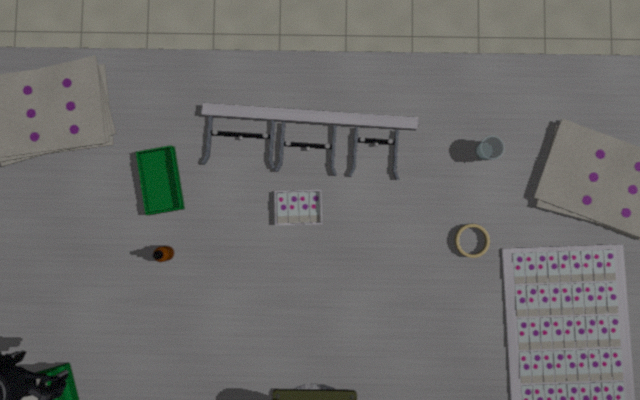

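```bash
python3 - <<'E'
from h import *
t0=np.load("top0.npz") ; w=t0["w"]; c=t0["c"]
for b in [spotter.find_in("top","bay")]:
    print([(round(x["conf"],2),np.round(x["location"]).tolist()) for x in b])
for n in ("dropper","tape","slidebox","stain_jar"):
    print(n,[(round(x["conf"],2),np.round(x["location"]).tolist(),np.round(w[int(x["location"][1]),int(x["location"][0])],3).tolist()) for x in spotter.find_in("top",n)[:1]])
# refine using several averaged frames
W=[];
for i in range(6):
    s=snap("top"); W.append(world(s))
w=np.median(W,0); np.save("w0.npy",w)
z=w[...,2]; reg=lambda m:(w[...,0]>m[0])&(w[...,0]<m[1])&(w[...,1]>m[2])&(w[...,1]<m[3])
print("bench z", np.median(z[reg((.5,.6,-.2,-.1))]))
# height map picture
h=np.clip((z[90:240,180:430])*1000*8,0,255).astype(np.uint8)
g=cv2.cvtColor(c[90:240,180:430],cv2.COLOR_RGB2BGR)
g=np.clip(g*1.6,0,255).astype(np.uint8)
im=np.vstack([cv2.resize(g,None,fx=3,fy=2,interpolation=cv2.INTER_CUBIC)[:0],cv2.resize(g,None,fx=3.2,fy=3.2,interpolation=cv2.INTER_CUBIC)])
cv2.imwrite("pics/crop.png",im); cv2.imwrite("pics/hm.png",cv2.resize(h,None,fx=3.2,fy=3.2,interpolation=cv2.INTER_NEAREST))
s=snap("side"); cv2.imwrite("pics/side0.png",s["color"][...,::-1]); print(sense()["time"],sense()["gripper_width"])
E
```

```text
[(0.98, [381.0, 140.0]), (0.78, [303.0, 144.0]), (0.74, [237.0, 137.0])]
dropper [(0.62, [162.0, 252.0], [0.436, 0.365, 0.069])]
tape [(0.93, [485.0, 232.0], [0.493, -0.411, 0.02])]
slidebox [(0.68, [159.0, 178.0], [0.615, 0.397, 0.007])]
stain_jar [(0.74, [491.0, 148.0], [0.703, -0.432, 0.007])]
bench z 0.0006495007917559636Traceback (most recent call last):
  File "<stdin>", line 18, in <module>
    return _nx.concatenate(arrs, 0, dtype=dtype, casting=casting)
           ~~~~~~~~~~~~~~~^^^^^^^^^^^^^^^^^^^^^^^^^^^^^^^^^^^^^^^
ValueError: all the input array dimensions except for the concatenation axis must match exactly, but along dimension 1, the array at index 0 has size 750 and the array at index 1 has size 800
```

```bash
cat >> h.py <<'E'
def wmean(k=6):
    S=[snap("top") for _ in range(k)]
    w=np.median([world(s) for s in S],0); c=np.median([s["color"] for s in S],0).astype(np.uint8)
    return w,c
def tray_fit(w):
    """rect of raised rim: returns centre, yaw of short (x) axis, sides"""
    x,y,z=w[...,0],w[...,1],w[...,2]
    return x,y,z
E
python3 - <<'E'
from h import *
w=np.load("w0.npy"); c=np.load("top0.npz")["c"]
x,y,z=w[...,0],w[...,1],w[...,2]
# rack bar fit: z>20
m=(z>.0195)&(z<.03)&(x>.7)&(abs(y)<.35); p=w[m][:,:2]
print("rack rect",cv2.minAreaRect((p*1000).astype(np.float32)))
r0=cv2.minAreaRect((p*1000).astype(np.float32)); 
a=np.polyfit(p[:,1],p[:,0],1)[0]; th=-np.arctan(a); print("rack yaw deg",np.degrees(th))
R=np.array([[np.cos(th),np.sin(th)],[-np.sin(th),np.cos(th)]])
q=w[...,:2]@R.T  # rack-aligned
m=(z>.009)&(z<.020)&(x>.63)&(x<.76)&(abs(y)<.3)
u,v=q[...,0],q[...,1]
rm=np.median(u[(z>.0195)&(z<.03)&(x>.7)&(abs(y)<.35)]); print("rack u",rm)
for k in np.arange(rm-.13,rm-.02,.01):
    s=m&(u>k)&(u<k+.01); vs=np.sort(v[s]); 
    if len(vs)==0: continue
    g=np.split(vs,np.where(np.diff(vs)>.006)[0]+1); print(round(k-rm,3),[(round(i.min(),4),round(i.max(),4)) for i in g if len(i)>2])
# tray
m=(x>.47)&(x<.62)&(abs(y-.05)<.12)&(z>.007); p=(w[m][:,:2]*1000).astype(np.float32)
print("tray",cv2.minAreaRect(p),len(p),np.percentile(z[m],[50,90]))
g=np.clip(c[90:240,180:430,::-1]*1.7,0,255).astype(np.uint8)
h=np.clip(z[90:240,180:430]*8000,0,255).astype(np.uint8); h=cv2.cvtColor(h,cv2.COLOR_GRAY2BGR)
im=np.vstack([cv2.resize(g,(500,300),interpolation=cv2.INTER_CUBIC),cv2.resize(h,(500,300),interpolation=cv2.INTER_NEAREST)])
cv2.imwrite("pics/crop.png",im)
s=snap("side"); cv2.imwrite("pics/side0.png",s["color"][...,::-1]); print(sense()["time"],sense()["gripper_width"])
E
```

```text
rack rect ((745.0703125, 23.53936767578125), (539.9237060546875, 93.1102066040039), 86.98882293701172)
rack yaw deg -2.939368554708179
rack u 0.7726670496102102
-0.13 [(np.float64(-0.165), np.float64(-0.1549)), (np.float64(-0.0598), np.float64(-0.0501)), (np.float64(-0.0102), np.float64(0.0002)), (np.float64(0.1231), np.float64(0.1345)), (np.float64(0.142), np.float64(0.1524)), (np.float64(0.3106), np.float64(0.322))]
-0.12 [(np.float64(-0.1616), np.float64(-0.156)), (np.float64(-0.0595), np.float64(-0.0541)), (np.float64(-0.0069), np.float64(0.0008)), (np.float64(0.1229), np.float64(0.1308)), (np.float64(0.1454), np.float64(0.1557)), (np.float64(0.307), np.float64(0.318))]
-0.11 [(np.float64(-0.1613), np.float64(-0.1556)), (np.float64(-0.0611), np.float64(-0.0536)), (np.float64(-0.0065), np.float64(-0.001)), (np.float64(0.1234), np.float64(0.1288)), (np.float64(0.1488), np.float64(0.1565)), (np.float64(0.3065), np.float64(0.3145))]
-0.1 [(np.float64(-0.1629), np.float64(-0.1551)), (np.float64(-0.0609), np.float64(-0.0531)), (np.float64(-0.0058), np.float64(-0.0003)), (np.float64(0.1
[... 1669 characters left out ...]
64(0.3142))]
-0.04 [(np.float64(-0.1624), np.float64(-0.1549)), (np.float64(-0.0596), np.float64(-0.0541)), (np.float64(-0.0071), np.float64(0.0007)), (np.float64(0.1235), np.float64(0.129)), (np.float64(0.1486), np.float64(0.1566)), (np.float64(0.3064), np.float64(0.3152))]
-0.03 [(np.float64(-0.1618), np.float64(-0.1552)), (np.float64(-0.0612), np.float64(-0.0536)), (np.float64(-0.0064), np.float64(-0.0009)), (np.float64(0.1226), np.float64(0.1297)), (np.float64(0.1492), np.float64(0.1547)), (np.float64(0.3067), np.float64(0.3102))]
tray ((547.8739624023438, 45.864349365234375), (84.27156829833984, 116.14352416992188), 1.1623049974441528) 463 [0.00874859 0.01942912]
1.2 0.08539143082222038
```

View pics/crop.png

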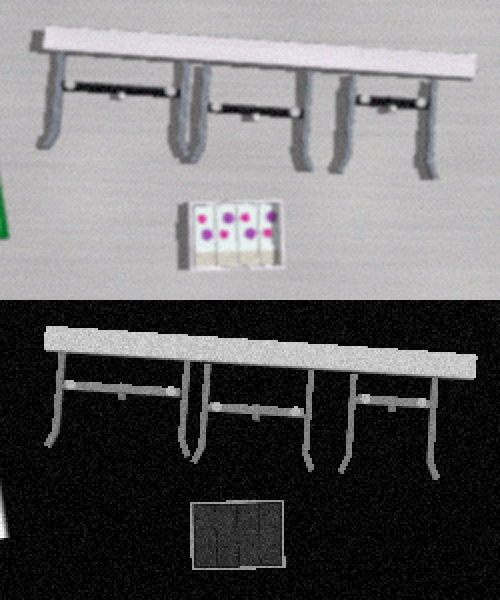

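View pics/side0.png

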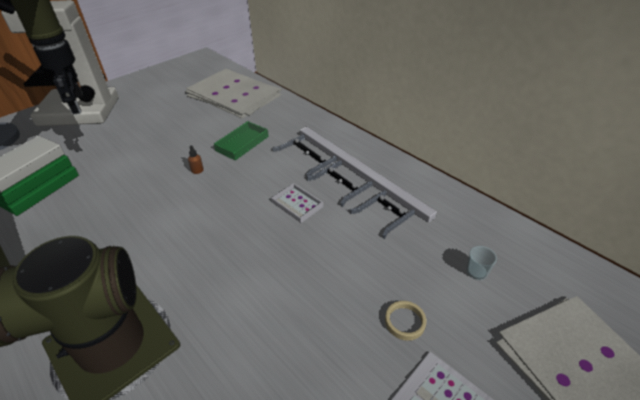

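```bash
cat >> h.py <<'E'
TH=np.radians(-2.94); EX=np.array([np.cos(TH),np.sin(TH)]); EY=np.array([-np.sin(TH),np.cos(TH)])  # bay axes
def plan(goal,yaw=None):
    """tool-frame shift (scaled units) and turn from current pose to goal"""
    s=sense(); R=np.array(s["ee_rot"]); p=np.array(s["eef_pos"])
    y=np.degrees(np.arctan2(R[1,0],R[0,0]))
    print("t",s["time"],"tcp",np.round(p,4),"yaw tool x",round(y,2),"tilt",np.round(R[2],4),"F",np.round(s["force"],1),"uv",np.round(p[:2]@EX,4),np.round(p[:2]@EY,4))
    print(" shift units",np.round(R.T@(np.array(goal)-p)/.025,3))
    if yaw is not None:
        d=(yaw-y+90)%180-90; print(" turn units total",round(-d/90,4),"row max",round(8.59/90,4))
E
python3 - <<'E'
from h import *
plan([.547,.132,.231],-2.94)
w=np.load("w0.npy");q=w[...,:2];u,v,z=q@EX,q@EY,w[...,2]
m=(z>.009)&(z<.02)&(u>.66)&(u<.75)
for a,b in((.01,.05),(.056,.067),(.075,.115)):
    s=m&(v>a)&(v<b); print(a,b,np.round(np.percentile(u[s],[0,5,50,95,100]),4))
E
```

```text
t 1.2 tcp [0.2249 0.5292 0.2313] yaw tool x 156.98 tilt [ 0.  0. -1.] F [ 0.1  0.1 -0.5] uv 0.1975 0.5401
 shift units [-1.8072e+01 -9.5840e+00  1.2000e-02]
 turn units total -0.2231 row max 0.0954
0.01 0.05 [0.6969 0.6972 0.7016 0.7067 0.7072]
0.056 0.067 [0.6893 0.6909 0.7004 0.7084 0.709 ]
0.075 0.115 [0.697  0.6972 0.7015 0.7066 0.7071]
```

Request:
apply_moves --commands '[[0,[0,0,0],-0.0744],[0,[0,0,0],-0.0744],[0,[0,0,0],-0.0744],[0,[-0.4,-0.5,0],0],[0,[-0.855,-0.95,0],0],[0,[-0.855,-0.95,0],0],[0,[-0.855,-0.95,0],0],[0,[-0.855,-0.95,0],0],[0,[-0.855,-0.95,0],0],[0,[-0.855,-0.95,0],0]]'

```text
time: 2.2
eef_pos: [0.3559, 0.3651, 0.2314]
ee_rot: [[-0.999, 0.055, 0.0], [0.055, 0.999, -0.0], [-0.0, -0.0, -1.0]]
force: [0.5, 0.3, 0.1]
gripper_width: -0.0
gripper_force: 0.0
```

Request:
apply_moves --commands '[[0,[-0.855,-0.95,0],0],[0,[-0.855,-0.95,0],0],[0,[-0.855,-0.95,0],0],[0,[-0.855,-0.95,0],0],[0,[-0.855,-0.95,0],0],[0,[-0.855,-0.95,0],0],[0,[-0.855,-0.95,0],0],[0,[-0.855,-0.95,0],0],[0,[-0.8,-0.9,0],0],[0,[0,0,0],0]]'

```text
time: 3.2
eef_pos: [0.5372, 0.1415, 0.2313]
ee_rot: [[-0.998, 0.058, 0.002], [0.058, 0.998, -0.002], [-0.002, -0.002, -1.0]]
force: [0.5, 0.3, 0.5]
gripper_width: -0.0001
gripper_force: 0.0
```

```bash
python3 - <<'E'
from h import *
plan([.547,.135,.008],-2.94); print(sense()["gripper_width"])
E
```

```text
t 3.2 tcp [0.5372 0.1415 0.2313] yaw tool x 176.68 tilt [-0.0018 -0.0018 -1.    ] F [0.5 0.3 0.5] uv 0.5292 0.1688
 shift units [-0.39  -0.22   8.934]
 turn units total -0.0043 row max 0.0954
-0.00011441013384304664
```

Request:
apply_moves --commands '[[0,[0,0,1],0],[0,[0,0,1],0],[0,[0,0,1],0],[0,[0,0,1],0],[0,[0,0,1],0],[0,[0,0,1],0],[0,[0,0,1],0],[0,[0,0,0.5],0],[0,[0,0,0],0],[0,[0,0,0],0]]'

```text
time: 4.2
eef_pos: [0.5351, 0.1454, 0.0444]
ee_rot: [[-0.999, 0.052, 0.0], [0.052, 0.999, 0.0], [-0.0, 0.0, -1.0]]
force: [-0.5, -0.4, 0.8]
gripper_width: 0.0
gripper_force: 0.0
```

```bash
python3 - <<'E'
from h import *
plan([.547,.135,.008],-2.94)
w,c=wmean(3); z=w[...,2]
p=np.array(sense()["eef_pos"])
m=(z>.025)&(z<.12)&(abs(w[...,0]-p[0])<.1)&(abs(w[...,1]-p[1])<.12)
for a,b in((.02,.05),(.05,.07),(.07,.1)):
    s=(z>a)&(z<b)&m
    if s.any(): print(a,b,s.sum(),"u",np.round([(w[s][:,:2]@EX).min(),(w[s][:,:2]@EX).max()],3),"v",np.round([(w[s][:,:2]@EY).min(),(w[s][:,:2]@EY).max()],3))
E
```

```text
t 4.2 tcp [0.5351 0.1454 0.0444] yaw tool x 177.03 tilt [-4.e-04  1.e-04 -1.e+00] F [-0.5 -0.4  0.8] uv 0.527 0.1726
 shift units [-0.496 -0.39   1.455]
 turn units total -0.0003 row max 0.0954
```

Request:
apply_moves --commands '[[0,[-0.36,0,0.4],0],[0,[-0.36,0,0.6],0],[0,[0,0,0.4],0],[0,[0,-0.4,0],0],[0,[0,-0.4,0],0],[0,[0,-0.12,0],0],[0,[0,-0.12,0],0],[0,[0,-0.12,0],0],[0,[0,-0.12,0],0],[0,[0,-0.12,0],0]]'

```text
time: 5.35
eef_pos: [0.5515, 0.1096, 0.0092]
ee_rot: [[-0.999, 0.051, 0.001], [0.051, 0.999, 0.0], [-0.001, 0.001, -1.0]]
force: [0.7, 2.3, 0.6]
gripper_width: -0.0003
gripper_force: 1.1
```

```bash
cat >> h.py <<'E'
def tray(k=4):
    w,c=wmean(k); np.save("w1.npy",w); z=w[...,2]; U,V=w[...,:2]@EX,w[...,:2]@EY
    m=(w[...,0]>.47)&(w[...,0]<.76)&(z>.004)&(z<.022)&(abs(w[...,1]-.04)<.12)
    print("tray z>4mm u range",np.round(np.percentile(U[m],[1,99]),4))
    m&=U<.63
    R=cv2.minAreaRect((np.stack([U[m],V[m]],-1)*1000).astype(np.float32)); print("bay-aligned uv rect",R)
    return w,c
E
python3 - <<'E'
from h import *
w,c=tray()
g=np.clip(c[90:240,180:430,::-1]*1.7,0,255).astype(np.uint8)
cv2.imwrite("pics/p1.png",cv2.resize(g,(750,450),interpolation=cv2.INTER_CUBIC))
plan([.55,.1,.008],-2.94)
E
```

```text
tray z>4mm u range [0.5032 0.7592]
bay-aligned uv rect ((555.953369140625, 65.98806762695312), (223.76365661621094, 152.40284729003906), 87.1238021850586)
t 5.55 tcp [0.5512 0.1093 0.009 ] yaw tool x 177.08 tilt [-4.e-04 -2.e-04 -1.e+00] F [-0.5  0.5  0.3] uv 0.5449 0.1375
 shift units [ 0.031 -0.375  0.041]
 turn units total 0.0002 row max 0.0954
```

View pics/p1.png

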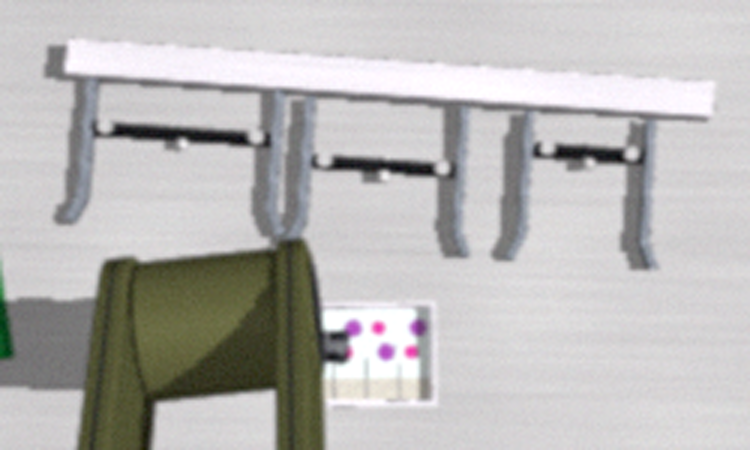

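```bash
cat >> h.py <<'E'
def edge(w,lo,hi,U0,U1):
    z=w[...,2];U,V=w[...,:2]@EX,w[...,:2]@EY
    m=(z>.012)&(z<.022)&(V>lo)&(V<hi)&(U>U0)&(U<U1)
    if m.sum()<8: print("few");return
    l=cv2.fitLine((np.stack([U[m],V[m]],-1)*1000).astype(np.float32),cv2.DIST_HUBER,0,.01,.01).ravel()
    print("n",m.sum(),"dir",np.round(np.degrees(np.arctan(l[1]/l[0])),2),"at",np.round(l[2:],1),"v",np.round(np.percentile(V[m],[5,50,95]),4),"u",np.round(np.percentile(U[m],[0,5,95,100]),4))
E
python3 - <<'E'
from h import *
w=np.load("w1.npy")
edge(w,-.02,.02,.51,.58)
edge(w,0,.06,.48,.53)
edge(w,0,.06,.56,.62)
E
```

```text
n 42 dir 4.8 at [563.1  10.1] v [0.0063 0.0093 0.0125] u [0.5121 0.5172 0.5763 0.5786]
n 32 dir -82.55 at [506.2  31.7] v [0.0059 0.0216 0.0559] u [0.5036 0.5039 0.5255 0.5293]
n 42 dir 75.19 at [582.4  27.4] v [0.0096 0.0131 0.0529] u [0.5612 0.5638 0.5882 0.5888]
```

Request:
apply_moves --commands '[[0,[0,-0.07,0],0],[0,[0,-0.06,0],0],[0,[0,0,0],0],[0,[0,0.2,0],0],[0,[0,0.2,0],0],[0,[0,0,-0.6],0],[0,[0,0,-0.9],0],[0.6,[0.8,-0.5,0],0],[0.6,[0.8,-0.9,0],0],[0.6,[0.8,-0.9,0],0]]'

```text
time: 6.55
eef_pos: [0.4877, 0.0618, 0.0463]
ee_rot: [[-0.999, 0.049, -0.0], [0.049, 0.999, -0.0], [0.0, -0.0, -1.0]]
force: [0.5, -0.3, 0.1]
gripper_width: 0.0432
gripper_force: 0.0
```

Request:
apply_moves --commands '[[0.6,[0.8,-0.9,0],0],[0.6,[0,0,0],0],[0.6,[0,0,0],0]]'

```text
time: 6.85
eef_pos: [0.4671, 0.0402, 0.0463]
ee_rot: [[-0.999, 0.052, -0.0], [0.052, 0.999, -0.0], [0.0, -0.0, -1.0]]
force: [-0.1, -1.0, -0.7]
gripper_width: 0.051
gripper_force: 0.0
```

```bash
python3 - <<'E'
from h import *
w,c=wmean(4); np.save("w1.npy",w)
g=np.clip(c[90:290,180:430,::-1]*1.7,0,255).astype(np.uint8)
cv2.imwrite("pics/p2.png",cv2.resize(g,(750,600),interpolation=cv2.INTER_CUBIC))
edge(w,-.02,.02,.51,.58); edge(w,.1,.14,.51,.58)
edge(w,.01,.11,.56,.62)
print(sense()["gripper_width"])
g=.465*EX+.0617*EY; plan([*g,.003],-2.94)
E
```

```text
n 28 dir 3.77 at [549.9   6. ] v [0.0037 0.0057 0.0077] u [0.5123 0.5156 0.5754 0.5788]
n 29 dir 4.18 at [549.3 119.9] v [0.1173 0.1198 0.1218] u [0.5121 0.5156 0.5777 0.5792]
n 43 dir -86.24 at [584.1  78. ] v [0.0113 0.0579 0.1046] u [0.5821 0.5823 0.5881 0.5885]
0.051100454503448293
t 7.05 tcp [0.4688 0.0409 0.0464] yaw tool x 177.11 tilt [-1.3e-03  1.0e-04 -1.0e+00] F [ 0.4 -0.6  0.1] uv 0.466 0.0649
 shift units [ 0.044 -0.129  1.736]
 turn units total 0.0006 row max 0.0954
```

View pics/p2.png

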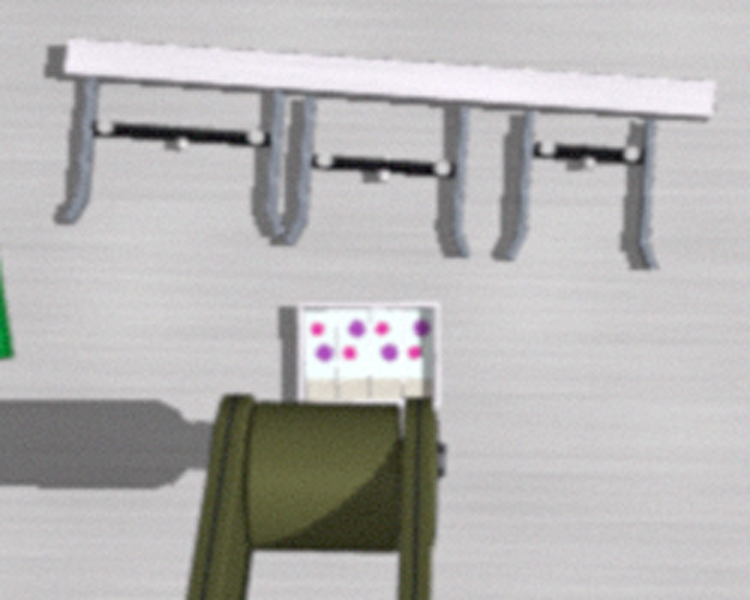

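Request:
apply_moves --commands '[[0.6,[0,-0.13,0.7],0],[0.6,[0,0,0.7],0],[0.6,[0,0,0.34],0],[0.6,[0,0,0],0],[0.6,[-0.3,0,0],0],[0.6,[-0.3,0,0],0],[0.6,[-0.15,0,0],0],[0.6,[-0.15,0,0],0],[0.6,[-0.15,0,0],0],[0.6,[-0.15,0,0],0]]'

```text
time: 8.05
eef_pos: [0.4964, 0.0357, 0.0028]
ee_rot: [[-0.999, 0.051, -0.002], [0.051, 0.999, 0.0], [0.002, 0.0, -1.0]]
force: [-2.0, 1.2, 1.1]
gripper_width: 0.0513
gripper_force: 1.2
```

Request:
apply_moves --commands '[[0.6,[-0.15,0,0],0],[0.6,[-0.15,0,0],0],[0.6,[-0.15,0,0],0],[0.6,[-0.15,0,0],0],[0.6,[0,0,0],0]]'

```text
time: 8.55
eef_pos: [0.5137, 0.0347, 0.0028]
ee_rot: [[-0.999, 0.051, 0.002], [0.051, 0.999, -0.0], [-0.002, -0.0, -1.0]]
force: [-0.3, -0.2, -0.6]
gripper_width: 0.0509
gripper_force: 0.2
```

```bash
python3 - <<'E'
from h import *
w,c=wmean(4); np.save("w1.npy",w)
edge(w,-.02,.02,.53,.60); edge(w,.1,.14,.53,.60)
edge(w,.01,.11,.575,.63)
g=.465*EX+.0617*EY; plan([*g,.003],-2.94)
s=snap("side"); cv2.imwrite("pics/p3.png",cv2.resize(s["color"][120:270,200:400,::-1],(800,600),interpolation=cv2.INTER_CUBIC))
E
```

```text
n 11 dir 3.65 at [587.8   3.5] v [0.0029 0.0036 0.0047] u [0.5765 0.5766 0.5978 0.599 ]
n 19 dir -1.58 at [584.  116.4] v [0.1152 0.1164 0.1179] u [0.5691 0.5713 0.5968 0.5989]
n 58 dir 89.84 at [607.   59.5] v [0.0148 0.057  0.1021] u [0.6056 0.6057 0.6084 0.6087]
t 8.75 tcp [0.5132 0.0348 0.0029] yaw tool x 177.06 tilt [-0.0017  0.     -1.    ] F [ 0.5 -0.1 -0. ] uv 0.5107 0.0611
 shift units [ 1.829  0.026 -0.005]
 turn units total 0.0 row max 0.0954
```

View pics/p3.png

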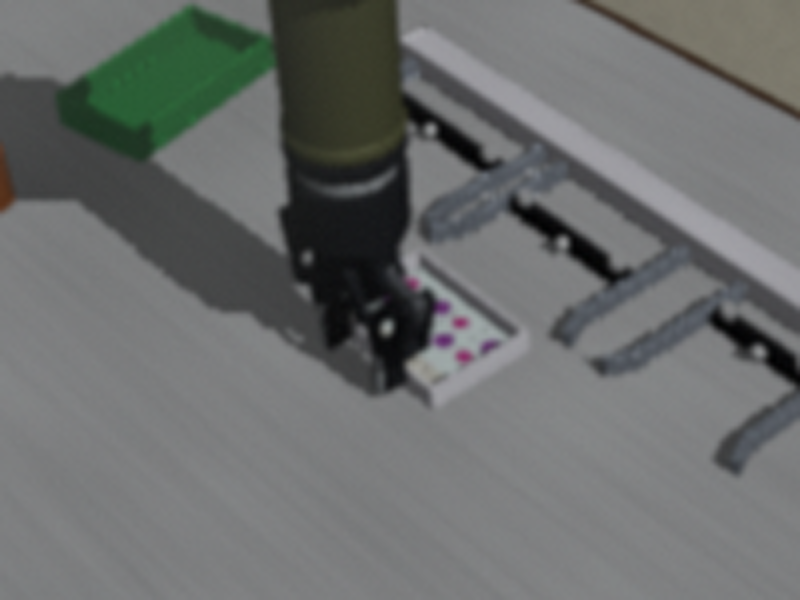

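Request:
apply_moves --commands '[[0.6,[-0.12,0.014,0],0],[0.6,[-0.12,0.014,0],0],[0.6,[-0.12,0.014,0],0],[0.6,[-0.12,0.014,0],0],[0.6,[-0.12,0.014,0],0],[0.6,[-0.12,0.014,0],0],[0.6,[-0.12,0,0],0],[0.6,[0,0,0],0]]'

```text
time: 9.6
eef_pos: [0.5346, 0.0359, 0.0029]
ee_rot: [[-0.999, 0.051, 0.002], [0.051, 0.999, 0.0], [-0.002, 0.0, -1.0]]
force: [-0.4, 0.2, -0.3]
gripper_width: 0.0513
gripper_force: 0.1
```

```bash
python3 - <<'E'
from h import *
w,c=wmean(5); np.save("w1.npy",w)
edge(w,0,.012,.56,.622); edge(w,.11,.125,.56,.622)
edge(w,.01,.11,.60,.65)
g=.5985*EX+.0617*EY; plan([*g,.003],-2.94)
E
```

```text
n 10 dir 3.74 at [610.1   5. ] v [0.0043 0.005  0.0056] u [0.599  0.6001 0.6202 0.6214]
n 16 dir 0.16 at [612.7 118.7] v [0.1171 0.1187 0.12  ] u [0.5989 0.6006 0.6211 0.6212]
n 55 dir -89.85 at [627.7  59.4] v [0.0154 0.0584 0.1014] u [0.6264 0.6264 0.6292 0.6295]
t 9.85 tcp [0.534  0.0359 0.0031] yaw tool x 177.07 tilt [-0.0014  0.     -1.    ] F [-0.3  0.1  1.4] uv 0.5315 0.0632
 shift units [-2.682 -0.06   0.006]
 turn units total 0.0001 row max 0.0954
```

Request:
apply_moves --commands '[[0.6,[-0.1,0,0],0],[0.6,[-0.1,0,0],0],[0.6,[-0.1,0,0],0],[0.6,[-0.1,0,0],0],[0.6,[-0.1,0,0],0],[0.6,[-0.1,0,0],0],[0.6,[-0.1,0,0],0],[0.6,[-0.1,0,0],0],[0.6,[-0.1,0,0],0],[0.6,[-0.1,0,0],0]]'

```text
time: 10.85
eef_pos: [0.5585, 0.0346, 0.0027]
ee_rot: [[-0.999, 0.051, 0.0], [0.051, 0.999, -0.0], [-0.0, -0.0, -1.0]]
force: [-2.2, 0.5, -0.4]
gripper_width: 0.051
gripper_force: 0.8
```

Request:
apply_moves --commands '[[0.6,[-0.1,0,0],0],[0.6,[-0.1,0,0],0],[0.6,[-0.1,0,0],0],[0.6,[-0.1,0,0],0],[0.6,[-0.1,0,0],0],[0.6,[-0.1,0,0],0],[0.6,[-0.1,0,0],0],[0.6,[-0.1,0,0],0],[0.6,[-0.1,0,0],0]]'

```text
time: 11.75
eef_pos: [0.5809, 0.0334, 0.0028]
ee_rot: [[-0.999, 0.051, 0.0], [0.051, 0.999, 0.0], [-0.0, 0.0, -1.0]]
force: [-2.0, 0.3, -1.0]
gripper_width: 0.0516
gripper_force: 0.8
```

```bash
python3 - <<'E'
from h import *
w,c=wmean(5); np.save("w1.npy",w)
edge(w,.015,.11,.66,.692); edge(w,.015,.052,.692,.71);edge(w,.07,.11,.692,.71)
g=.5985*EX+.0617*EY; plan([*g,.003],-2.94)
g=np.clip(c[90:240,180:430,::-1]*1.7,0,255).astype(np.uint8)
cv2.imwrite("pics/p4.png",cv2.resize(g,(750,450),interpolation=cv2.INTER_CUBIC))
E
```

```text
n 59 dir -89.62 at [674.8  64.6] v [0.024  0.0641 0.102 ] u [0.6733 0.6734 0.6782 0.6909]
n 61 dir 86.34 at [701.6  34.5] v [0.0186 0.0358 0.0508] u [0.6971 0.6973 0.7066 0.7074]
n 64 dir -87.39 at [701.7  88. ] v [0.0715 0.0874 0.1055] u [0.6972 0.6973 0.7068 0.7073]
t 12.0 tcp [0.5817 0.0334 0.0031] yaw tool x 177.06 tilt [-1.8e-03  1.0e-04 -1.0e+00] F [-0.9 -0.1 -0.1] uv 0.5792 0.0632
 shift units [-0.772 -0.06   0.007]
 turn units total 0.0001 row max 0.0954
```

View pics/p4.png

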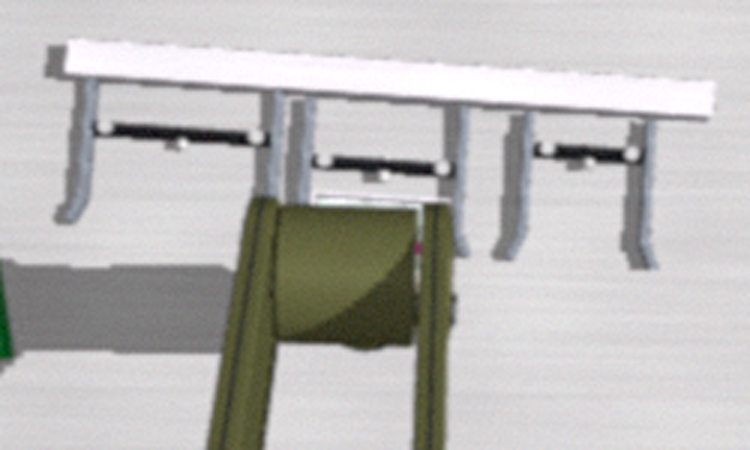

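Request:
apply_moves --commands '[[0.6,[-0.1,0,0],0],[0.6,[-0.1,0,0],0],[0.6,[-0.1,0,0],0],[0.6,[-0.1,0,0],0],[0.6,[-0.1,0,0],0],[0.6,[-0.1,0,0],0],[0.6,[-0.04,0,0],0],[0.6,[0,0,0],0]]'

```text
time: 12.8
eef_pos: [0.5973, 0.0326, 0.0028]
ee_rot: [[-0.999, 0.051, 0.001], [0.051, 0.999, -0.0], [-0.001, -0.0, -1.0]]
force: [-0.8, 0.9, 0.2]
gripper_width: 0.0515
gripper_force: 0.8
```

Request:
apply_moves --commands '[[0.6,[-0.02,0,0],0],[0.6,[-0.02,0,0],0],[0.6,[-0.02,0,0],0]]'

```text
time: 13.1
eef_pos: [0.5978, 0.0326, 0.0028]
ee_rot: [[-0.999, 0.051, -0.001], [0.051, 0.999, 0.0], [0.001, -0.0, -1.0]]
force: [-2.8, -0.5, 1.6]
gripper_width: 0.0511
gripper_force: 1.4
```

```bash
python3 - <<'E'
from h import *
w,c=wmean(5); np.save("w1.npy",w)
z=w[...,2];U,V=w[...,:2]@EX,w[...,:2]@EY
m=(z>.016)&(V>.02)&(V<.1)&(U>.66)&(U<.71);print(np.round(np.percentile(U[m],[1,10,50,90,99]),4))
# profile in u of z, v bands
for a,b in((.02,.05),(.07,.1)):
  for k in np.arange(.684,.708,.002):
    s=(V>a)&(V<b)&(U>=k)&(U<k+.002); print(round(k,3),np.round(np.median(z[s])*1000,1) if s.any() else None,end="; ")
  print()
g=.5985*EX+.0617*EY; plan([*g,.003],-2.94)
E
```

```text
[0.6911 0.6925 0.7012 0.7062 0.7072]
0.684 None; 0.686 6.9; 0.688 2.4; 0.69 13.1; 0.692 20.1; 0.694 3.2; 0.696 8.9; 0.698 16.7; 0.7 16.5; 0.702 16.6; 0.704 17.5; 0.706 17.3; 
0.684 None; 0.686 None; 0.688 None; 0.69 19.2; 0.692 18.8; 0.694 3.8; 0.696 6.3; 0.698 16.5; 0.7 17.4; 0.702 16.7; 0.704 16.9; 0.706 17.3; 
t 13.35 tcp [0.5982 0.0325 0.0028] yaw tool x 177.07 tilt [ 0. -0. -1.] F [-2.4 -0.5  1.6] uv 0.5957 0.0632
 shift units [-0.11  -0.06  -0.009]
 turn units total 0.0001 row max 0.0954
```

Request:
apply_moves --commands '[[0.6,[-0.02,0,0],0],[0.6,[-0.02,0,0],0],[0.6,[-0.02,0,0],0],[0.6,[0,0,0],0]]'

```text
time: 13.75
eef_pos: [0.5999, 0.0324, 0.0028]
ee_rot: [[-0.999, 0.051, 0.0], [0.051, 0.999, -0.0], [-0.0, -0.0, -1.0]]
force: [-1.2, 0.4, -0.1]
gripper_width: 0.051
gripper_force: 1.1
```

Request:
apply_moves --commands '[[0.6,[-0.02,0,0],0],[0.6,[0,0,0],0]]'

```text
time: 13.95
eef_pos: [0.6003, 0.0324, 0.0028]
ee_rot: [[-0.999, 0.051, 0.0], [0.051, 0.999, -0.0], [-0.0, -0.0, -1.0]]
force: [-2.2, -0.2, 0.8]
gripper_width: 0.0513
gripper_force: 1.1
```

Request:
apply_moves --commands '[[0.6,[-0.02,0,0],0],[0.6,[0,0,0],0]]'

```text
time: 14.15
eef_pos: [0.6009, 0.0324, 0.0028]
ee_rot: [[-0.999, 0.051, 0.0], [0.051, 0.999, -0.0], [-0.0, -0.0, -1.0]]
force: [-2.3, 0.3, 0.1]
gripper_width: 0.0513
gripper_force: 1.1
```

Request:
apply_moves --commands '[[0.6,[-0.015,0,0],0],[0.6,[0,0,0],0]]'

```text
time: 14.35
eef_pos: [0.6012, 0.0324, 0.0028]
ee_rot: [[-0.999, 0.051, 0.0], [0.051, 0.999, 0.0], [-0.0, 0.0, -1.0]]
force: [-1.8, 0.2, -0.3]
gripper_width: 0.0511
gripper_force: 1.1
```

Request:
apply_moves --commands '[[0.6,[-0.015,0,0],0],[0.6,[0,0,0],0]]'

```text
time: 14.55
eef_pos: [0.6016, 0.0324, 0.0028]
ee_rot: [[-0.999, 0.051, 0.0], [0.051, 0.999, -0.0], [-0.0, -0.0, -1.0]]
force: [-2.8, -0.4, 0.5]
gripper_width: 0.0513
gripper_force: 1.0
```

```bash
python3 - <<'E'
from h import *
w,c=wmean(6); np.save("w1.npy",w)
z=w[...,2];U,V=w[...,:2]@EX,w[...,:2]@EY
for a,b in((.015,.05),(.07,.11)):
  for k in np.arange(.688,.7,.001):
    s=(V>a)&(V<b)&(U>=k)&(U<k+.001); print(round(k,3),np.round(np.median(z[s])*1000,1) if s.any() else None,end="; ")
  print()
plan([.6,.03,.003],-2.94)
E
```

```text
0.688 None; 0.689 None; 0.69 None; 0.691 None; 0.692 3.7; 0.693 9.9; 0.694 18.9; 0.695 None; 0.696 None; 0.697 17.3; 0.698 None; 0.699 16.8; 0.7 17.1; 
0.688 None; 0.689 None; 0.69 None; 0.691 None; 0.692 None; 0.693 None; 0.694 None; 0.695 19.4; 0.696 17.9; 0.697 16.8; 0.698 16.8; 0.699 16.8; 0.7 16.5; 
t 14.85 tcp [0.6016 0.0324 0.0028] yaw tool x 177.06 tilt [-2.e-04  0.e+00 -1.e+00] F [-2.1  0.5 -0.6] uv 0.5991 0.0632
 shift units [ 0.058 -0.098 -0.008]
 turn units total 0.0 row max 0.0954
```

Nearly touching; feel on for the stop in fine steps.

Request:
apply_moves --commands '[[0.6,[-0.015,0,0],0],[0.6,[0,0,0],0]]'

```text
time: 15.05
eef_pos: [0.6019, 0.0324, 0.0028]
ee_rot: [[-0.999, 0.051, 0.0], [0.051, 0.999, 0.0], [-0.0, 0.0, -1.0]]
force: [-2.6, -0.0, -0.9]
gripper_width: 0.051
gripper_force: 1.0
```

Request:
apply_moves --commands '[[0.6,[-0.015,0,0],0],[0.6,[0,0,0],0]]'

```text
time: 15.25
eef_pos: [0.6022, 0.0323, 0.0028]
ee_rot: [[-0.999, 0.051, -0.0], [0.051, 0.999, 0.0], [0.0, -0.0, -1.0]]
force: [-2.2, -0.6, -0.0]
gripper_width: 0.0509
gripper_force: 1.0
```

Request:
apply_moves --commands '[[0.6,[-0.015,0,0],0],[0.6,[0,0,0],0]]'

```text
time: 15.45
eef_pos: [0.6022, 0.0323, 0.0027]
ee_rot: [[-0.999, 0.051, -0.001], [0.051, 0.999, 0.0], [0.001, 0.0, -1.0]]
force: [-3.7, -0.5, 0.4]
gripper_width: 0.0515
gripper_force: 1.5
```

Request:
apply_moves --commands '[[0.6,[-0.015,0,0],0],[0.6,[0,0,0],0]]'

```text
time: 15.65
eef_pos: [0.6023, 0.0323, 0.0028]
ee_rot: [[-0.999, 0.051, -0.001], [0.051, 0.999, 0.0], [0.001, -0.0, -1.0]]
force: [-4.9, 0.5, 1.3]
gripper_width: 0.0509
gripper_force: 2.2
```

Request:
apply_moves --commands '[[0.6,[-0.015,0,0],0],[0.6,[0,0,0],0]]'

```text
time: 15.85
eef_pos: [0.6023, 0.0324, 0.0028]
ee_rot: [[-0.999, 0.051, -0.002], [0.051, 0.999, 0.0], [0.002, -0.0, -1.0]]
force: [-6.4, -0.4, 2.1]
gripper_width: 0.0511
gripper_force: 2.7
```

Firm stop: position no longer advances, force climbs. Back off and lift clear, then verify.

Request:
apply_moves --commands '[[0.6,[0.1,0,0],0],[0.6,[0.3,0,0],0],[0.6,[1,0,0],0],[0.6,[1,0,-0.3],0],[0.6,[1,0,-1],0],[0.6,[1,0,-1],0],[0.6,[0.6,0,-1],0],[0.6,[0,0,-1],0],[0.6,[0,0,0],0],[0.6,[0,0,0],0]]'

```text
time: 16.85
eef_pos: [0.4799, 0.0386, 0.1112]
ee_rot: [[-0.999, 0.051, 0.004], [0.051, 0.999, -0.0], [-0.004, 0.0, -1.0]]
force: [0.2, 0.1, 0.8]
gripper_width: 0.0509
gripper_force: 0.0
```

```bash
python3 - <<'E'
from h import *
w,c=wmean(6); np.save("w1.npy",w)
edge(w,.018,.105,.685,.6965)
z=w[...,2];U,V=w[...,:2]@EX,w[...,:2]@EY
edge(w,.018,.105,.60,.625)
m=(z>.0165)&(z<.022)&(V>.0)&(V<.125)&(U>.6)&(U<.697); print(cv2.minAreaRect((np.stack([U[m],V[m]],-1)*1000).astype(np.float32)))
g=np.clip(c[90:240,180:430,::-1]*1.7,0,255).astype(np.uint8)
cv2.imwrite("pics/p5.png",cv2.resize(g,(750,450),interpolation=cv2.INTER_CUBIC)); print(sense()["force"],sense()["eef_pos"])
E
```

```text
n 43 dir 89.7 at [694.9  53.5] v [0.0233 0.0605 0.0977] u [0.694  0.6942 0.6962 0.6964]
n 52 dir 89.89 at [613.5  62.2] v [0.024  0.0637 0.1021] u [0.6122 0.6122 0.6151 0.6152]
((654.5790405273438, 62.54658889770508), (84.76847076416016, 124.64933776855469), 0.1621042788028717)
[-0.52245037  0.43499326  0.55184477] [0.47808566 0.03867092 0.10929329]
```

View pics/p5.png

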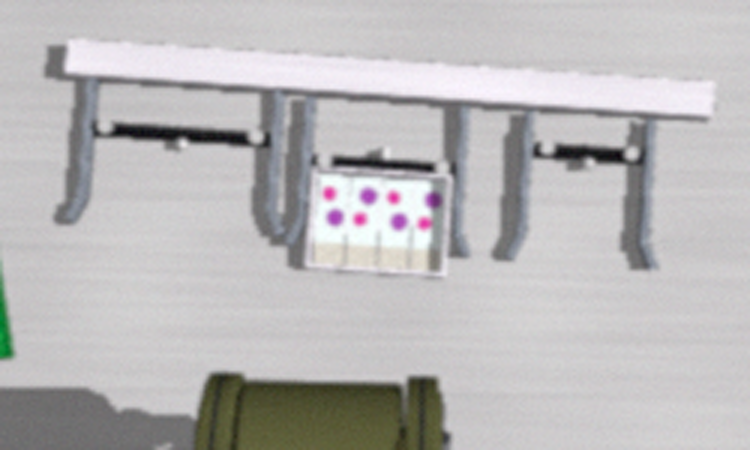

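The tray sits square against the stop at (375,170); the pin now sticks out behind the stop (380,152), so it is pushed in. The arm is clear.

```bash
python3 -c "
from rig import job; print(job.finish_job())"
```

```text
the job is handed in; nothing more can be done
None
```

The tray is in the middle 122 mm bay, square and fully home against the black stop. The last look showed the pin pushed in and the arm clear, no bystander was touched, and I have handed the job in; the hand-in call returned no verdict.

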